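# Punch a clamped print, then hold its spring clamp open

## Task

The print on the plywood jig is held by a sliding spring clamp: while it is still clamped, press the hole punch's round plunger head fully down to its stop, and let it spring right back up. Then pull the clamp out by its black bar handle until the clamp's pointer is level with the thin upright fin of the dark steel index clip, and keep it there: the program finishes while still holding the clamp by its handle at the mark, so that somebody can lift the print out. Leave the paperweight, the eraser and everything else lying about where they are.

Things in the scene. Friction and masses are not known exactly. Their poses are not given: they have to be found in the camera images.
- jig: plywood jig bed fixed on the table, 320 x 280 x 12 mm, with a printed card on it. Origin at table height under the bed (it reaches 170 mm to -x, 150 mm to +x); the clamp slides out along its -x, roughly towards the robot. Punch and knobbed steel paperweight (42 mm wide, top 67 mm above the table) stand at the card's far left and far right corners, either way round; a tape roll lies near right.
- jaw (a joint): clamp slide travel in m: 0 shut on the card, grows as it is pulled out along the jig's -x, hard stop at 0.065 (past the mark). No catch: a spring pulls it back with about 6 N when shut and 10 N at 50 mm. This reading stays available while the handle is held.
- handle_grip (a point): centre of the pull handle: a black round bar, 14 mm thick, 70 mm long, parallel to the jig's y, 76.5 mm above the table, on two 10 mm steel posts 29 mm either side of its centre. Clear underneath down to the aluminium jaw (40 x 120 mm, top 27.5 mm above the table). Can be pinched from above between the posts, one finger ahead of it and one behind. Axes as the jig's.
- pointer (a point): tip of the dark pointer, a 4 mm wide flat tongue sticking out from the jaw's left (jig +y) end, about 29 mm above the table; moves with the jaw. Axes as the jig's.
- mark (a point): the mark: thin upright fin (3 mm thick along the jig's x, 20 mm wide, top 36 mm above the table) of the dark steel index clip fixed on the bed to the left (jig +y) of the clamp; the point is the fin's edge nearest the clamp, axes as the jig's. Pointer and mark agree when level along the jig's x. Its place varies, 30 to 50 mm out from the shut pointer.
- plunger_top (a point): centre of the top face of the hole punch's round steel plunger head, 36 mm across, 92 mm above the table when up; the grey punch body's top is 62 mm above the table. Pressed straight down.
- plunger (a joint): plunger travel in m: 0 up, 0.012 fully down on its stop; a spring of about 3 N when up and 7 N when down returns it.

How it is judged:
By the outcome, as a careful person would: the job done as asked, in the order asked, and still so for the second after the job is handed in, while the arm keeps its last pose, push and grip.
It also fails if it takes over 42 s, if anything falls off the work surface, if the arm or the gripper's body presses on something with over 40 N, if the wrist force passes 120 N, or if a joint passes its speed limit or range.

## Robot

A 6-joint arm with a two-finger parallel gripper is mounted at the origin on the work surface. World frame = base frame: x ahead of the robot, y to its left, z up, the work surface at z = 0. Lengths are in m, angles in rad, forces in N, time in s.
With the tool pointing down it reaches from about 0.3 to 0.825 m from the base axis. Payload 5.4 kg.
Tool frame: the origin (TCP) lies at the very end of the fingers, on their centre line; the grasp point (between the pads) lies 19 mm behind it; z points along the fingers, y is the line along which they close (so a half turn about z gives the same grasp; the last joint's range is limited). The gripper opens to 92 mm and grips with 3 to 60 N. Pads are 20 mm wide; open, the fingers measure 128 mm over their backs; the gripper's body (75 mm by 189 mm) begins 69 mm behind the grasp point.
Start: joints at [-0.21, 0.158, 1.597, -0, 1.386, -0.21], TCP at [0.575, -0, 0.215] pointing down, gripper open.
Joint ranges: [-2.91, 2.91], [-0.94, 2.29], [0.18, 2.7], [-1.29, 4.43], [0.17, 2.64], [-3, 3]. Speed limits (rad/s): [2.57, 2.57, 3.14, 3.14, 3.14, 3.14].

## Interface

Orientations are given as a rotation vector (axis times angle).
In Python, from workcell import bot gives the robot as it stands. Calls block until the motion is done:
- bot.goto(position, orientation): joint-space move of the TCP to a pose.
- bot.line_to(position, rot=None, max_speed=0.15): straight line of the TCP; rot=None keeps the orientation; max_speed is the mean speed in m/s.
- bot.set_joints(angles): joint-space move.
- bot.set_gripper(opening, newtons=None): opening from 0.0 (shut) to 1.0 (fully open); newtons is the grip in N (None keeps the last); returns when the fingers have stopped.
- bot.hold(seconds).
- bot.inverse_kinematics(position, orientation): joint angles nearest the present ones, or None.
- bot.read_camera(name): name is "scene" or "side" or "wrist"; returns a dict with "pixels" (384x512x3 uint8, blue, green, red), "fx", "fy", "cx", "cy" (pixels), "R" (3x3) and "t" (3): a world point X has camera coordinates R X + t. Camera axes: x right, y down, z forward; pixel columns grow to the right and rows downward; lengths in m; the calibration is good to about 2 mm. The wrist camera is an equidistant fisheye: a pixel r from the principal point sees the ray r / f radians off the axis. A picture is of the moment at which its call begins. There is no depth.
A pose or a line that the arm cannot do raises bot.MotionError and nothing moves.
- bot.job_done(): hands the job in; it is judged then, once.
Readings, each from a call of its own:
- bot.current_clock(): time.
- bot.current_joints(): joint angles.
- bot.current_joint_vel(): joint speeds.
- bot.current_effort(): joint torques, N m.
- bot.current_ee_pos(): TCP position.
- bot.current_tool_rot(): TCP orientation.
- bot.current_contact_force(): force on the tool from outside, world axes, zero at the start.
- bot.current_ft_torque(): the same for the moment, N m.
- bot.current_opening(): opening from 0.0 (shut) to 1.0 (fully open).
- bot.current_grip_force(): force on a finger pad.
Only numpy, scipy, OpenCV 4.12 (cv2) and the standard library are available. Lean on these libraries where they do the work, as an engineer would, in place of code of your own. Each camera call takes 0.05 s, during which the arm holds its last target. There are 200 camera calls.

## Working session

There is one attempt and no reset: what is moved stays moved. The work goes in short steps, each a Python script; the robot and the scene stay as the last script left them, time stands still between calls to the robot, and variables do not carry over. Pictures are saved under pics/ and viewed, at most 10 in all, crops included, and the job is handed in when it is done.

```bash
mkdir -p pics; ls
cat > h.py <<'E'
from workcell import bot
import numpy as np, cv2
from scipy.spatial.transform import Rotation as Rn
def ray(c,u,v,fish=False):
    R=np.array(c["R"]);t=np.array(c["t"])
    a=np.array([(u-c["cx"])/c["fx"],(v-c["cy"])/c["fy"]])
    if fish:
        r=np.linalg.norm(a); d=np.r_[np.sin(r)*a/max(r,1e-9),np.cos(r)]
    else: d=np.r_[a,1.]
    return -R.T@t, R.T@d
def at_z(c,u,v,z,fish=False):
    o,d=ray(c,u,v,fish); return o+d*(z-o[2])/d[2]
def proj(c,X,fish=False):
    p=np.array(c["R"])@X+np.array(c["t"])
    if fish:
        n=np.linalg.norm(p[:2]);th=np.arctan2(n,p[2]);a=p[:2]/n*th
    else: a=p[:2]/p[2]
    return np.array([a[0]*c["fx"]+c["cx"],a[1]*c["fy"]+c["cy"]])
def snap(name,f):
    c=bot.read_camera(name);cv2.imwrite("pics/"+f,c["pixels"]);np.save("pics/"+f[:-4]+".npy",c,allow_pickle=True);return c
def load(f): return np.load("pics/"+f+".npy",allow_pickle=True).item()
def tri(*rays):
    A=0;b=0
    for o,d in rays:
        d=d/np.linalg.norm(d);P=np.eye(3)-np.outer(d,d);A=A+P;b=b+P@o
    return np.linalg.solve(A,b)
E
python3 - <<'E'
from h import *
for n in ("scene","side","wrist"):
    c=snap(n,n+"0.png");print(n,c["fx"],c["cx"],c["cy"],-np.array(c["R"]).T@c["t"],np.array(c["R"])[2])
    cv2.imwrite(f"pics/{n}0b.png",cv2.resize(c["pixels"],(800,600),interpolation=2))
print(bot.current_tool_rot(),bot.current_clock())
E
```

```text
pics
scene 346.94666493581377 253.44449482099154 190.44815578108467 [ 0.77290185 -0.26703069  0.63632522] [-0.33412185  0.45253565 -0.82678539]
side 458.46128501342685 260.74209577164777 192.1714844382646 [0.24500836 0.53220336 0.5022112 ] [ 0.44345097 -0.68673873 -0.57596975]
wrist 297.3186396354542 255.91785414458622 192.63958696704 [0.57401904 0.06934651 0.3836978 ] [-0.00248369 -0.25173923 -0.96779191]
[-2.22059079e+00 -2.22057823e+00  1.26493046e-03] 0.15
```

View pics/scene0b.png

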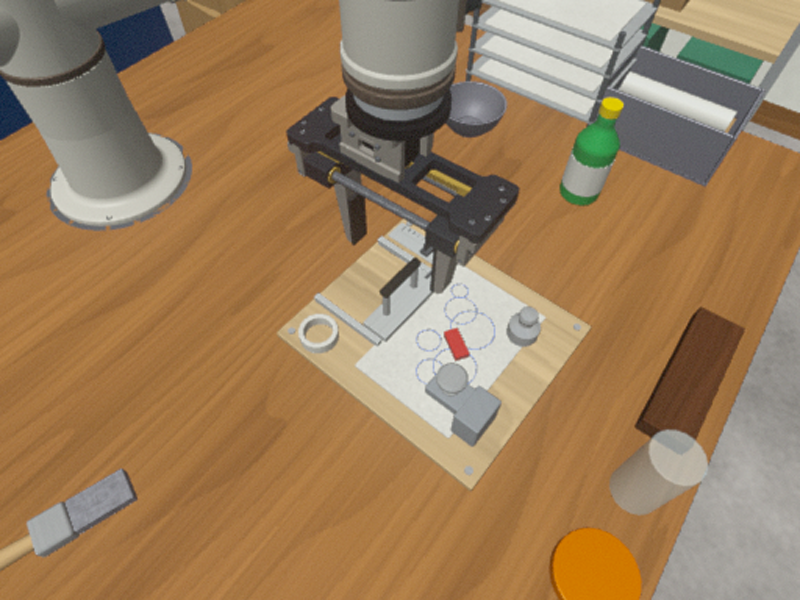

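View pics/wrist0b.png

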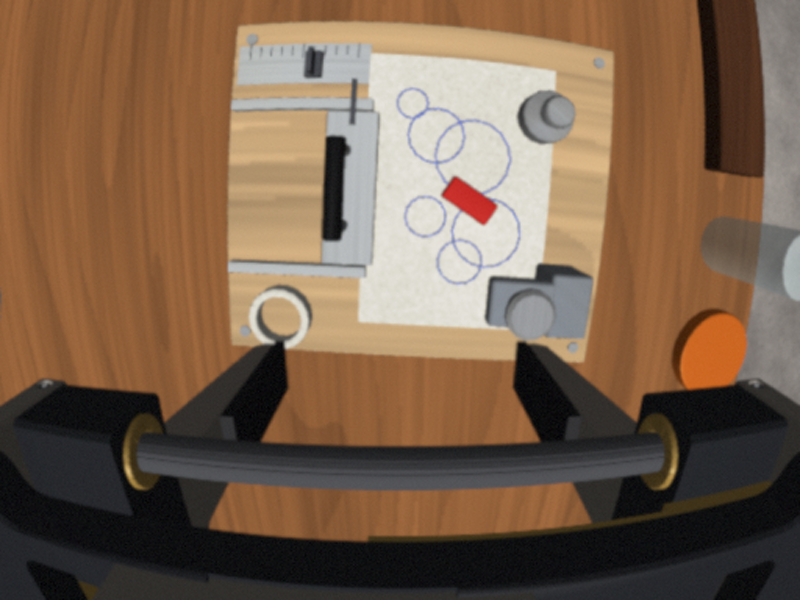

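View pics/side0b.png

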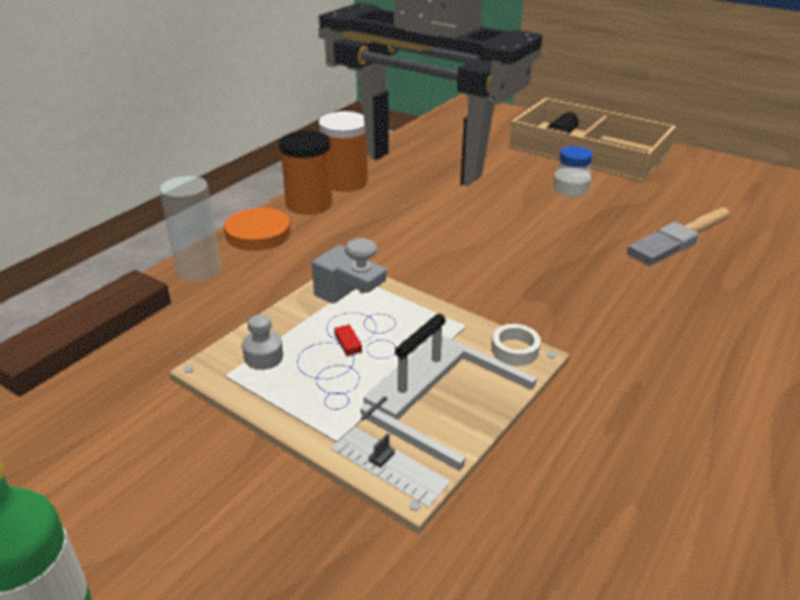

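The scene view shows the punch at the far right corner, with the plunger head at (452,377), and the handle from (385,290) to (417,264). The wrist view shows the plunger at (530,314), the handle from (336,136) to (334,240), the pointer at (353,80) and the clip fin at about (317,63). The side view shows the plunger at (361,247), the handle from (402,350) to (440,322), the pointer tip at (364,415) and the clip at (382,450). I'll triangulate these and check them against the given heights.

Run:
```python
from h import *
s=512/800
S,D,W=load("scene0"),load("side0"),load("wrist0")
r=lambda c,u,v:ray(c,u*s,v*s,c is W)
print("plunger tri",tri(r(S,452,374),r(D,361,246),r(W,530,313)), "wrist z", at_z(W,530*s,313*s,.092,True), at_z(S,452*s,374*s,.092),at_z(D,361*s,246*s,.092))
for n,w,d in(("h+y",(336,140),(402,350)),("h-y",(334,236),(440,322))):
    print(n,tri(r(W,*w),r(D,*d)),at_z(W,w[0]*s,w[1]*s,.0765,True))
print("pointer",tri(r(W,353,80),r(D,364,415)),at_z(W,353*s,80*s,.029,True))
for p in((238,25),(613,50),(233,345),(583,360)): print("corner",at_z(W,p[0]*s,p[1]*s,.012,True)[:2])
w=cv2.resize(W["pixels"][15:100,140:260],(720,510),interpolation=2);cv2.imwrite("pics/wc.png",w)
```

```text
plunger tri [ 0.66189388 -0.01476216  0.09169517] wrist z [ 0.6605337  -0.01474754  0.092     ] [ 0.66388591 -0.01395094  0.092     ] [ 0.66108689 -0.01547192  0.092     ]
h+y [0.53127873 0.09788745 0.07877857] [0.53134303 0.09837419 0.0765    ]
h-y [0.52833861 0.03358658 0.0726901 ] [0.52920454 0.03426022 0.0765    ]
pointer [0.53821659 0.14904823 0.03268486] [0.53759641 0.14971027 0.029     ]
corner [0.43781909 0.2106138 ]
corner [0.75491533 0.19426271]
corner [ 0.42441002 -0.06800898]
corner [ 0.73942103 -0.08252705]
```

View pics/wc.png

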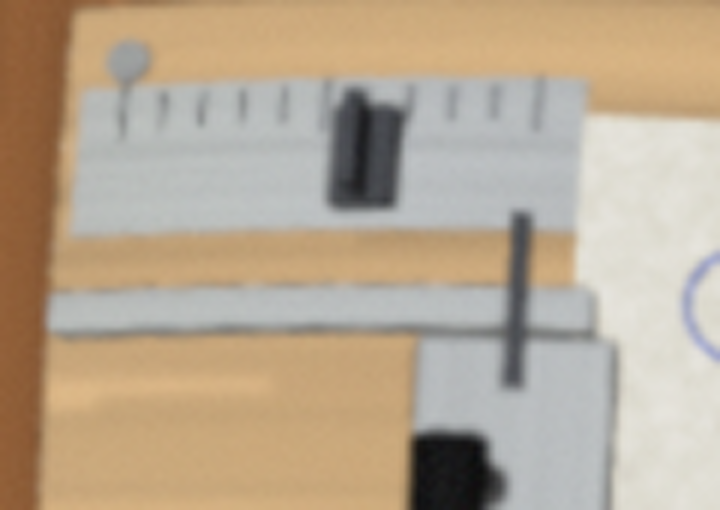

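The triangulated heights match the given ones, and the jig's yaw is about -0.048 rad. I'll press the punch now, stepping down on force.

Run:
```python
from h import *
rot=(Rn.from_rotvec([0,0,-.048])*Rn.from_rotvec([-np.pi/2**.5,-np.pi/2**.5,0])).as_rotvec()
bot.set_gripper(0.0,20)
p=np.array([.662,-.0148,.105])
bot.goto(p,rot)
f0=np.array(bot.current_contact_force());print(f0,bot.current_opening())
bot.line_to([p[0],p[1],.084],max_speed=.05)
z=.084
while z>.072:
    f=np.array(bot.current_contact_force())-f0
    print(round(z,4),np.round(bot.current_ee_pos(),4),np.round(f,1))
    if f[2]>20: break
    z-=.001; bot.line_to([p[0],p[1],z],max_speed=.03)
bot.hold(.3)
print(bot.current_ee_pos(),np.array(bot.current_contact_force())-f0)
bot.line_to([p[0],p[1],.13],max_speed=.08)
print(bot.current_contact_force(),bot.current_clock())
```

```text
[1.03231216 0.48290307 1.02721297] 0.003853995216142324
0.084 [ 0.6631 -0.0149  0.0852] [ 2.1 -0.5  2.2]
0.083 [ 0.663  -0.0149  0.084 ] [ 3.1 -0.2  4.3]
0.082 [ 0.663  -0.0149  0.0829] [ 3.1 -0.5  4.2]
0.081 [ 0.663  -0.0149  0.0819] [ 2.7 -0.8  4.3]
0.08 [ 0.663  -0.0149  0.081 ] [ 2.9 -1.5  5. ]
0.079 [ 0.663  -0.015   0.0804] [ 1.5 -0.5  7.2]
0.078 [ 0.6631 -0.0149  0.0803] [-1.2 -0.8 10.7]
0.077 [ 0.6631 -0.0149  0.0803] [-2.5  0.5 15.9]
0.076 [ 0.6632 -0.0149  0.0802] [-4.9  1.2 20. ]
0.075 [ 0.6633 -0.0149  0.0802] [-7.   0.7 24.9]
[ 0.66323805 -0.01495473  0.08019398] [-7.88892237  0.45969079 24.48275446]
[-0.05683906  0.16829321 -0.25150741] 6.075
```

The stop is clear: the tip stays at 0.0802 while the force rises. The plunger is released. Next I'll grasp the handle.

Run:
```python
from h import *
rot=(Rn.from_rotvec([0,0,-.048])*Rn.from_rotvec([-np.pi/2**.5,-np.pi/2**.5,0])).as_rotvec()
bot.goto([.530,.066,.135],rot)
bot.set_gripper(0.7,40)
c=snap("wrist","w1.png")
bot.line_to([.530,.066,.0575],max_speed=.1)
bot.set_gripper(0.0,40)
print(bot.current_opening()*92,bot.current_grip_force(),bot.current_ee_pos(),bot.current_contact_force(),bot.current_clock())
c=snap("wrist","w2.png");cv2.imwrite("pics/w2b.png",cv2.resize(c["pixels"],(800,600),interpolation=2))
c=snap("side","s2.png")
cv2.imwrite("pics/s2b.png",cv2.resize(c["pixels"],(800,600),interpolation=2))
```

```text
12.914886206523416 39.998953342437744 [0.52984065 0.06599248 0.05746108] [-0.56657232 -0.75922778  0.36271446] 9.575
```

View pics/w2b.png

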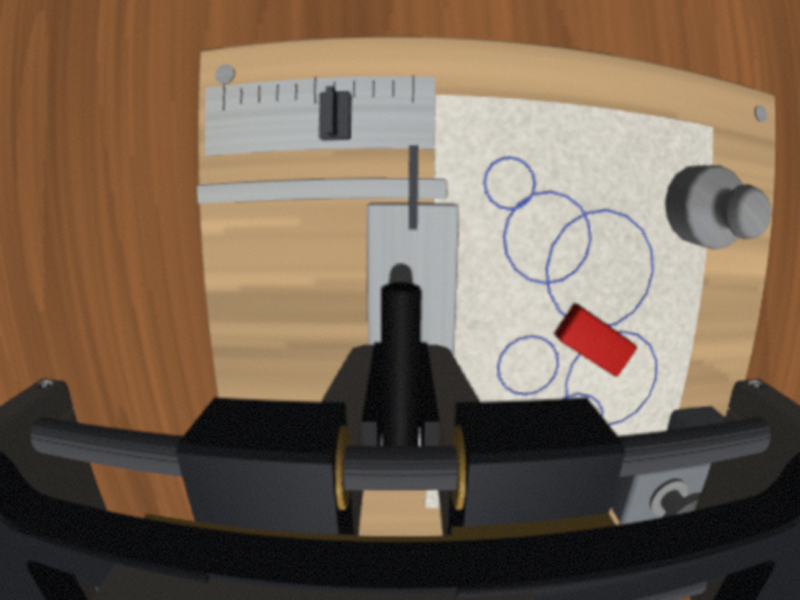

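View pics/s2b.png

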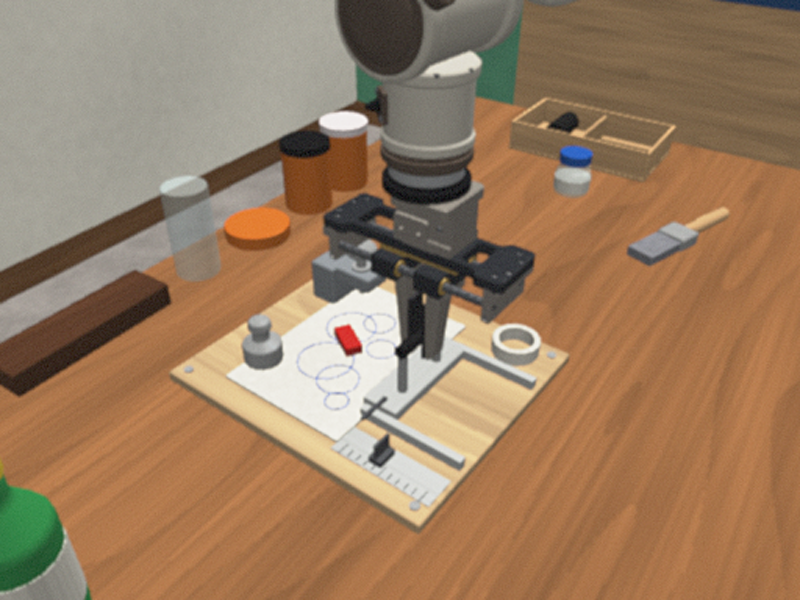

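The wrist view shows the handle held between the fingers. The pointer tip is at (413,147), and the clip base runs x = 320–350 with the fin line at about x = 335. I'll compute the travel, pull most of it and look again.

Run:
```python
from h import *
s=512/800
c=load("w2")
ex=np.array([np.cos(.048),-np.sin(.048),0])
P=at_z(c,413*s,147*s,.029,True);M=at_z(c,335*s,136*s,.034,True)
d=(P-M)@ex;print(P,M,d)
assert .028<d<.052
p=np.array(bot.current_ee_pos());f0=np.array(bot.current_contact_force())
q=np.array([.530,.066,.0575])-ex*(d-.003)
bot.line_to(q,max_speed=.04);bot.hold(.3)
p2=np.array(bot.current_ee_pos());print((p-p2)@ex,p2,np.array(bot.current_contact_force())-f0,bot.current_clock())
c=snap("wrist","w3.png")
cv2.imwrite("pics/w3c.png",cv2.resize(c["pixels"][40:140,190:310],(720,600),interpolation=2))
```

```text
[0.53856696 0.15021841 0.029     ] [0.50655606 0.15641255 0.034     ] 0.032271231091556433
0.027224714748967822 [0.50265935 0.06746663 0.05757071] [ 8.9499012  -0.16139082 -8.37354407] 10.8583
```

View pics/w3c.png

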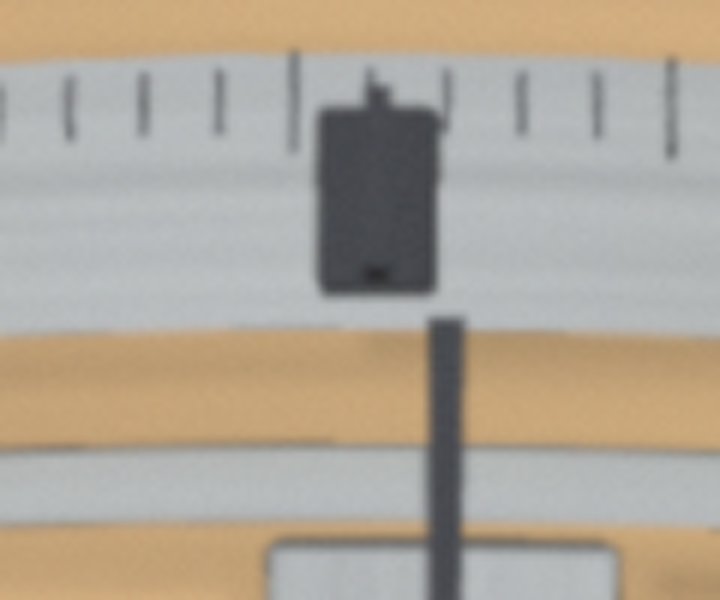

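The fin is now edge-on at crop x≈377 (both ends, y≈95 and 272), and the pointer tip is at (447,320), so it is still several mm short. I'll compute the rest of the travel and move.

Run:
```python
from h import *
ex=np.array([np.cos(.048),-np.sin(.048),0])
c=load("w3");g=lambda u,v,z:at_z(c,190+(u+.5)/6-.5,40+(v+.5)/6-.5,z,True)
P=g(447,320,.029);
for z in(.02,.034):
    M=g(376,272,z);print(P,M,(P-M)@ex)
d=(P-g(376,272,.028))@ex
p=np.array(bot.current_ee_pos())
q=np.array([.530,.066,.0575])-ex*(.03227-.003+d)
bot.line_to(q,max_speed=.03);bot.hold(.3)
p2=np.array(bot.current_ee_pos());print(d,(p-p2)@ex,p2,bot.current_contact_force(),bot.current_grip_force())
c=snap("wrist","w4.png");snap("side","s4.png");snap("scene","c4.png")
cv2.imwrite("pics/w4c.png",cv2.resize(c["pixels"][40:140,190:310],(720,600),interpolation=2))
```

```text
[0.51141435 0.15247667 0.029     ] [0.50387384 0.15919721 0.02      ] 0.007854290296626737
[0.51141435 0.15247667 0.029     ] [0.50391686 0.15767545 0.034     ] 0.007738301837650227
0.0077880111772115415 0.00765446128533317 [0.49498308 0.06788798 0.05754104] [ 7.84790568  0.11792878 -7.53041495] 39.99557912349701
```

View pics/w4c.png

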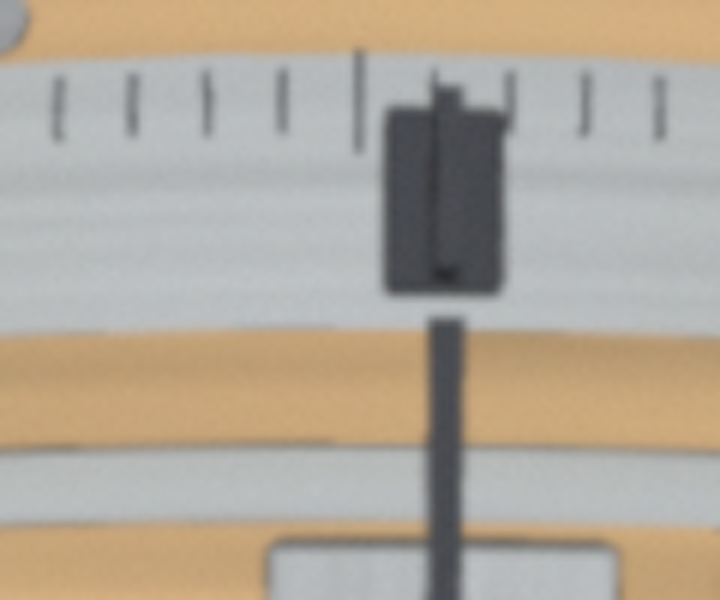

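The fin end at (446,272) lines up with the pointer tip at (447,320), so they are level. One last check of the plunger and loose items.

Run:
```python
from h import *
c=load("s4");cv2.imwrite("pics/s4b.png",cv2.resize(c["pixels"],(800,600),interpolation=2))
```

```text
(no output)
```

View pics/s4b.png

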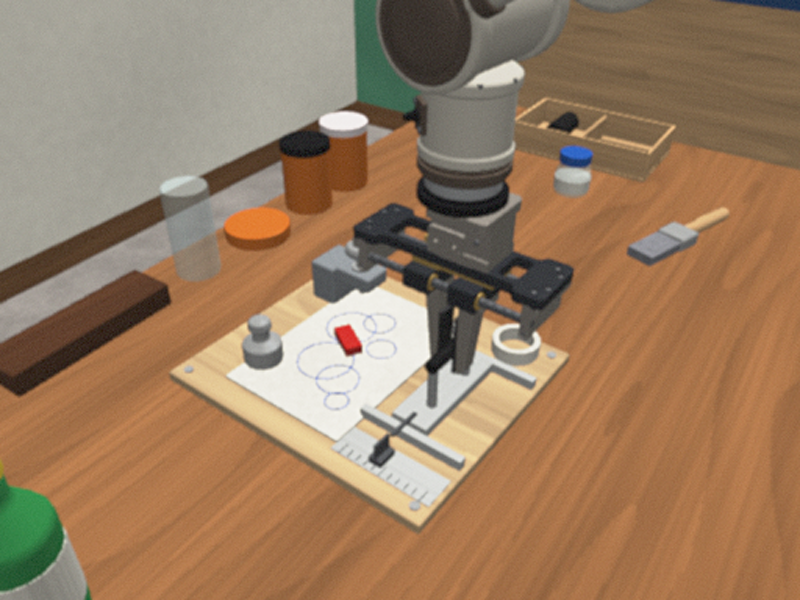

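The side view shows the pointer meeting the fin at about (390,440). The plunger is up, and the paperweight, eraser and tape roll haven't moved.

```bash
python3 -c "
from workcell import bot
print(bot.current_clock(),bot.current_ee_pos());print(bot.job_done())"
```

```text
11.7667 [0.49499977 0.06786412 0.05755148]
the job is handed in; nothing more can be done
None
```

I pressed the punch fully to its stop and let it spring back, then pulled the clamp about 35 mm until the pointer was level with the fin, and handed the job in at 11.8 s still holding the handle.

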